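# Hold the torch on the filled repair

### The arm

A 7-joint arm with a two-finger parallel gripper is mounted at the origin on a cart in front of the work surface, level with it; the furniture and walls round the work are solid. World frame = base frame: x ahead of the robot, y to its left, z up, the work surface at z = 0. Lengths are in m, angles in rad, forces in N, time in s.
With the tool pointing down it reaches from about 0.425 to 0.875 m from the base axis. Payload 4.7 kg.
Tool frame: the origin (TCP) lies at the very end of the fingers, on their centre line; the grasp point (between the pads) lies 19 mm behind it; z points along the fingers, y is the line along which they close (so a half turn about z gives the same grasp; the last joint's range is limited). The gripper opens to 87 mm and grips with 3 to 60 N. Pads are 19 mm wide; open, the fingers measure 117 mm over their backs; the gripper's body (75 mm by 190 mm) begins 51 mm behind the grasp point.
Start: joints at [1.276, 0.321, -0.07, 1.45, 0.023, 1.371, -0.057], TCP at [0.198, -0.619, 0.223] pointing down, gripper open.
Joint ranges: [-2.86, 2.86], [-0.3, 2.09], [-1.38, 1.24], [0.06, 2.45], [-1.56, 4.7], [0.09, 2.05], [-2.69, 2.69]. Speed limits (rad/s): [2.57, 2.57, 3.14, 3.14, 3.14, 3.14, 3.14].

### API

Orientations are given as a rotation vector (axis times angle).
In Python, from bench import ctrl, vision gives the robot as it stands.
- The arm moves only by the tool jog_arm, never from a script. Its argument "increments" is a list of rows, each an object of numbers: "tx", "ty", "tz": the shift along the tool's x, y, z in mm; "wx", "wy", "wz": the turn, a rotation vector about the tool's x, y, z in rad; "gripper": the opening, from 0 (shut) to 1 (fully open). In form: [{"tx": .., "ty": .., "tz": .., "wx": .., "wy": .., "wz": .., "gripper": ..}, ...]. A call has exactly 5 rows; each row is the pose to reach, as a shift and turn from the pose commanded when the call began, along the tool's axes at that moment; what a row does not reach only later rows make up. A row lasts 1/12 s, in which the tool goes at most 41.7 mm and 7.16 degrees, less where a joint would pass 70% of its speed; a pose out of reach is approached as far as the arm can. A call with a gripper value outside its range is refused whole. The fingers move at their own pace and stop on an object; "grip_force" is the grip in N (left out, the last holds). Time passes only in rows, so rows that repeat a pose let the fingers close, or fill a call up. It gives the time, the measured TCP pose, the force, the opening and the grip force at its end, in the units of the state.
- ctrl.get_state(): the state, without advancing time (a new reading comes with each control period).
- vision.get_image(name): name is "scene" or "top" or "wrist"; returns a dict with "color" (384x512x3 uint8, blue, green, red), "fx", "fy", "cx", "cy" (pixels), "extrinsics" (4x4, takes a point from world to camera coordinates). Camera axes: x right, y down, z forward; pixel columns grow to the right and rows downward; lengths in m; the calibration is good to about 2 mm. A picture is of the moment at which its call begins. There is no depth.
- ctrl.close_job(): hands the job in; it is judged then, once.
Trained networks look in the newest picture that a camera, given by its name, has taken for a name from the list of things; names that differ only in an ending like _2 or _b are one class to them, and where a whole thing is asked for, a point or a joint stands for the part that bears it (a point fixed in the world has none). Each returns a list of dicts, best first, with "conf" (0 to 1); they miss things now and then, are a little off and sometimes report something else, mostly with a low value. They report only what shows in the picture. A call takes as long as a camera call. They do not tell look-alikes from the thing itself.
- vision.spot_in(camera, thing): "bbox" ([left, top, right, bottom] in pixels, round what is visible of it).
The state is a dict: "time": time; "joint_positions": joint angles; "qd": joint speeds; "joint_torque": joint torques, N m; "position": TCP position; "tool_rot": TCP orientation; "ft_force": force on the tool from outside, world axes, zero at the start; "torque": the same for the moment, N m; "grip_width": opening from 0.0 (shut) to 1.0 (fully open); "grip_force": force on a finger pad.
Only numpy, scipy, OpenCV 4.12 (cv2) and the standard library are available. Lean on these libraries where they do the work, as an engineer would, in place of code of your own. Each camera call takes 0.05 s, during which the arm holds its last target. There are 200 camera calls.

### The job

A frame moulding is clamped in the vice and I want to check the filled repair in its upper edge in slanting light. Pull the lit torch up out of its spring clips, turn it so that the lens points down at a slant of about 45 degrees, and hold it there about 12 cm from the pale filler patch with the middle of the beam on the patch. Finish while holding the torch still in the air; do not touch the vice or the moulding, leave the red screwdriver in its clips, and do not disturb the other things.

Things in the scene. Friction and masses are not known exactly. Their poses are not given: they have to be found in the camera images.
- torch_grip (a point): black pocket torch (0.13 kg, 134 mm long) lying level (to 3 degrees) in two spring clips of the rack. Point on its axis, mid-barrel between the clips, where to grip; 50 mm above the table. The torch's y axis runs along it: +y to the tail, -y to the lens; z up in the clips. Barrel 26 mm across, from 44 mm on the lens side to 34 mm on the tail side of this point; head 38 mm across
- torch_lens (a point): centre of the torch's pale glowing lens (the torch is on), 99 mm from torch_grip along the torch's -y. Axes as the torch's: the beam leaves along -y. A low switch stands 4 mm proud of the barrel's top, 17 to 35 mm from torch_grip towards the lens
- patch (a point): the pale filler patch, about 27 x 15 mm, in the middle of the upper edge of the clamped brown frame moulding (240 mm long, 22 mm thick, its upper edge level, 138 to 146 mm above the table). Point on the surface; x runs along the moulding, z up
- workpiece: the frame moulding, 240 x 22 x 32 mm, clamped on edge between the vice jaws, which it overtops by 13 to 20 mm; origin in the middle of its underside, x along its length. It cannot move; it is not to be touched
- bench_vice: blue bench vice fixed to the table (always in the same place), 156 x 207 mm, its jaws' tops 125 mm above the table; origin 55 mm below the table top under the vice; its y axis points along the screw (away from the robot). It is not to be touched
- clip_rack: wooden rack, fixed, 172 x 106 mm; origin at table level, x across its two stations (x = -45 and +45 mm; torch in either, screwdriver in the other), y along the clipped things, lens and blade to -y. Rails 12 mm wide, 35 mm high, at y = 3 and 62 mm carry the clips (tops 65 mm): 47 mm free between for fingers. Pull straight up: the clips let go within 10 mm, at 5 to 15 N
- driver_grip (a point): red screwdriver in the other station of the rack, handle 26 mm across, 166 mm long, axis 50 mm above the table; this point is on its axis between the clips. Stays in its clips
- sanding_block: brown cork sanding block, 66 x 100 x 32 mm, loose, to the right of the vice; origin under its centre
- filler_tube: black tube of filler with a red cap, 56 x 172 x 37 mm, loose, lying between the rack and the vice; origin under its centre
- pencil: yellow pencil, 185 mm long, 8 mm thick, loose, right of and beyond the vice; origin under its centre, y along it
Not all that is in view belongs to the job. Leave any yellow look-alike of the part that bears torch_grip alone.

How it is judged:
On the way:
1. the torch is drawn clear of its clips, held by the fingers (z of torch_grip in the frame of clip_rack above 0.09 m and contact force between torch and the fingers above 1 N), for 0.2 s.
At the end, for the whole second after the job is handed in: Torch held still by the fingers alone, tail up, its axis 30 to 60 degrees from vertical, lens 80 to 170 mm from the patch and over 155 mm above the table, beam axis passing within 30 mm of the patch each way; the red screwdriver still in its clips (angle between torch_grip's own y axis and vertical between 0.52 and 1.05 rad and y of patch in the frame of torch_lens between -0.17 and -0.08 m and x of patch in the frame of torch_lens between -0.03 and 0.03 m and z of patch in the frame of torch_lens between -0.03 and 0.03 m and height (world z) of torch_lens above 0.155 m and contact force between torch and the fingers above 1 N and linear speed of torch below 0.03 m/s and angular speed of torch below 0.2 rad/s and contact force between torch and workpiece below 0.1 N and contact force between torch and bench_vice below 0.1 N and contact force between torch and clip_rack below 0.1 N and z of driver_grip in the frame of clip_rack below 0.065 m); the arm keeps its last pose, push and grip.
It fails at once if the vice is touched (contact force between bench_vice and anything else above 1 N).
It fails at once if the moulding is touched (contact force between workpiece and anything else above 1 N).
It fails at once if the red screwdriver is shifted in or pulled from its clips (distance of driver_grip from where it was at the start of the episode above 0.015 m).
It fails at once if another loose thing is moved more than 2 cm (distance of any of sanding_block, filler_tube, pencil from where it was at the start of the episode above 0.02 m).
It also fails if it takes over 32 s, if anything falls off the work surface, if the arm or the gripper's body presses on something with over 40 N, if the wrist force passes 120 N, or if a joint passes its speed limit or range.

## Working session

There is one attempt and no reset: what is moved stays moved. The work goes in short steps, Python scripts to look and compute and a tool call to move; the robot and the scene stay as the last step left them, time stands still between calls to the robot, and variables do not carry over. Pictures are saved under pics/ and viewed, at most 10 in all, crops included, and the job is handed in when it is done.

Besides the shell and the picture viewer there is one more tool, called after ">>>" by a JSON object that holds its "fn" and its "kwargs". jog_arm: Moves the arm, as the interface text tells. Its arguments: {"type":"object","properties":{"increments":{"type":"array"},"grip_force":{"type":"number"}},"required":["increments"]}

```bash
mkdir -p pics
cat > h.py <<'E'
from bench import ctrl, vision
import cv2, numpy as np
from scipy.spatial.transform import Rotation as R
def snap(c,name):
    im=vision.get_image(c); cv2.imwrite(f'pics/{name}.png',im['color']); return im
def ray(im,u,v):
    E=np.array(im['extrinsics']); d=E[:3,:3].T@np.array([(u-im['cx'])/im['fx'],(v-im['cy'])/im['fy'],1]); o=-E[:3,:3].T@E[:3,3]; return o,d
def atz(im,u,v,z):
    o,d=ray(im,u,v); return o+d*(z-o[2])/d[2]
def proj(im,p):
    E=np.array(im['extrinsics']); c=E[:3,:3]@np.array(p)+E[:3,3]; return np.array([im['fx']*c[0]/c[2]+im['cx'],im['fy']*c[1]/c[2]+im['cy']])
E
python3 - <<'E'
from h import *
for c in ('scene','top'):
    im=snap(c,c+'1'); o,_=ray(im,0,0); print(c,o.round(3),im['fx'])
    for t in ('torch_grip','torch_lens','patch','driver_grip','clip_rack','workpiece','bench_vice'):
        print(t,[(np.round(r['bbox']).tolist(),round(r['conf'],2)) for r in vision.spot_in(c,t)[:3]])
s=ctrl.get_state(); print(s['time'],s['position'],s['tool_rot'],s['grip_width'])
a=cv2.imread('pics/scene1.png');b=cv2.imread('pics/top1.png')
E
```

```text
scene [-0.013  0.647  1.126] 498.98334748891057
torch_grip [([188.0, 220.0, 224.0, 260.0], 0.68), ([172.0, 294.0, 188.0, 347.0], 0.61)]
torch_lens [([187.0, 222.0, 224.0, 263.0], 0.63), ([171.0, 294.0, 189.0, 352.0], 0.55)]
patch [([265.0, 120.0, 327.0, 170.0], 0.73)]
driver_grip [([219.0, 255.0, 238.0, 283.0], 0.58)]
clip_rack [([176.0, 236.0, 251.0, 295.0], 0.93)]
workpiece [([265.0, 119.0, 326.0, 172.0], 0.83)]
bench_vice []
top [ 0.368 -0.044  1.347] 433.3366333327499
torch_grip [([118.0, 190.0, 152.0, 225.0], 0.64), ([173.0, 172.0, 219.0, 186.0], 0.61)]
torch_lens [([173.0, 173.0, 218.0, 184.0], 0.69), ([117.0, 190.0, 150.0, 225.0], 0.61)]
patch [([281.0, 178.0, 367.0, 187.0], 0.96), ([168.0, 169.0, 207.0, 226.0], 0.46)]
driver_grip [([171.0, 204.0, 226.0, 216.0], 0.73), ([279.0, 175.0, 369.0, 189.0], 0.26)]
clip_rack [([169.0, 166.0, 206.0, 228.0], 0.64)]
workpiece [([282.0, 174.0, 366.0, 190.0], 0.71)]
bench_vice []
0.8 [ 0.19751484 -0.61929443  0.22260937] [ 3.10409608e+00  4.83162957e-01 -7.52220610e-05] 0.998349757134002
```

View pics/scene1.png

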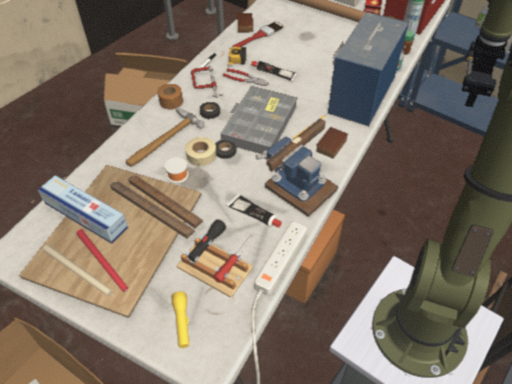

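View pics/top1.png

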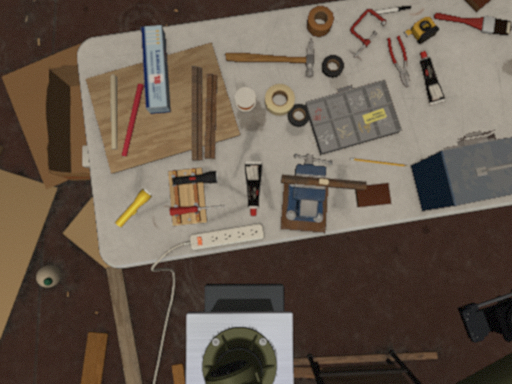

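The black torch is in the rack in the top view at about (173–218, 172–186), with its head to the right. The yellow look-alike is at (133, 207). The moulding is at (282–366, 178–188) and its patch is near (324, 182). I'll zoom in on both.

Run:
```python
import cv2,numpy as np
b=cv2.imread('pics/top1.png');a=cv2.imread('pics/scene1.png')
f=lambda i,x0,x1,y0,y1,k:cv2.resize(i[y0:y1,x0:x1],None,fx=k,fy=k,interpolation=cv2.INTER_CUBIC)
t=np.hstack([f(b,160,230,160,235,5),f(b,275,375,150,225,4.5)[:375] if 0 else cv2.resize(f(b,275,375,150,225,4),(400,375))])
# torch crop x5 (70x75->350x375); vice crop 100x75 -> 400x375 (x4, x5)
c=cv2.resize(np.hstack([f(a,175,255,210,300,2.2),f(a,260,345,110,200,2.2)]),None,fx=1,fy=1)
cv2.imwrite('pics/c1.png',np.vstack([t,np.pad(c,((0,0),(0,750-c.shape[1]),(0,0)))]))
```

```text
(no output)
```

View pics/c1.png

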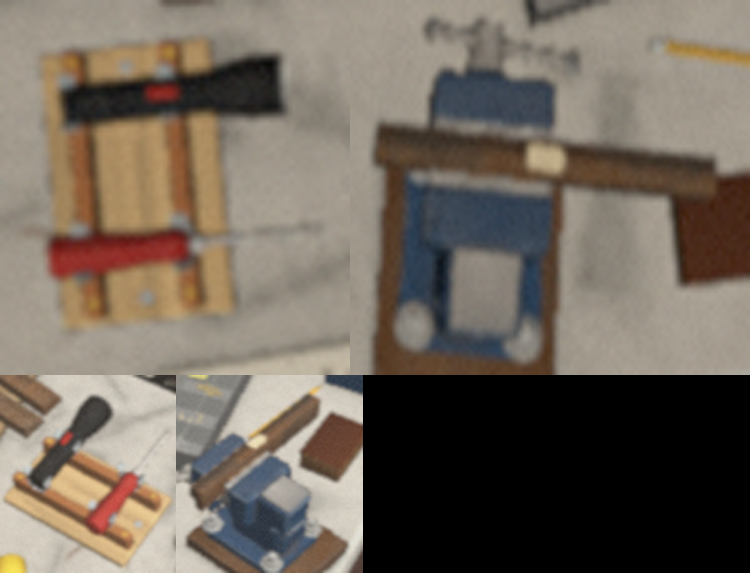

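Run:
```python
from h import *
im=vision.get_image('top'); sc=vision.get_image('scene')
T=atz(im,172.6,181.2,.052); L=atz(im,216.2,176.8,.05); print('T',T,'L',L,np.linalg.norm(T-L)); d=(L-T)/np.linalg.norm(L-T)
print('grip',L-d*.099,T+d*.035,'dir',d,np.degrees(np.arctan2(d[1],d[0])))
print('rails', [atz(im,160+x/5,160+y/5,.035).round(3) for x,y in((75,60),(95,300),(170,55),(190,300))])
P=atz(im,323.8,181.6,.142); print('P',P,proj(sc,P),'vs 297.3,139.5')
A=atz(im,281.8,179.6,.142);B=atz(im,366.5,185.6,.142);print(A,B,np.linalg.norm(A-B),np.degrees(np.arctan2(*(B-A)[[1,0]])))
print(proj(sc,L),proj(sc,T))
# 2-ray intersection for patch
o1,d1=ray(im,323.8,181.6);o2,d2=ray(sc,297.3,139.5)
s=np.linalg.lstsq(np.c_[d1,-d2],o2-o1,rcond=None)[0];print(o1+d1*s[0],o2+d2*s[1])
s=ctrl.get_state();print(R.from_rotvec(s['tool_rot']).as_matrix().round(3),s['time'])
```

```text
T [0.54461177 0.19632061 0.052     ] L [0.55744747 0.06535321 0.05      ] 0.13161008383832734
grip [0.54779218 0.16386977 0.05150444] [0.54802526 0.16149152 0.05146813] dir [ 0.09752824 -0.99511673 -0.0151964 ] -84.40249847605091
rails [array([0.575, 0.193, 0.035]), array([0.429, 0.178, 0.035]), array([0.578, 0.135, 0.035]), array([0.428, 0.121, 0.035])]
P [ 0.52841806 -0.2444644   0.142     ] [297.14959176 139.07991208] vs 297.3,139.5
[ 0.53485312 -0.1265358   0.142     ] [ 0.51630795 -0.36417038  0.142     ] 0.23835711474454935 -94.46235773795622
[220.9877151  222.84142041] [191.57520315 257.61483966]
[ 0.52867668 -0.24478676  0.14006201] [ 0.52817384 -0.24506968  0.14004197]
[[ 0.953  0.304 -0.   ]
 [ 0.304 -0.953 -0.   ]
 [-0.     0.    -1.   ]] 0.9
```

```bash
cat >> h.py <<'E'
def plan(wps,step=.034,ang=np.radians(6.2),start=None):
    """wps: (pos, Rotation). Prints per-call rows relative to the pose at the start of each call."""
    if start is None:
        s=ctrl.get_state(); start=(np.array(s['position']),R.from_rotvec(s['tool_rot']))
    seq=[];p,q=start
    for P,Q in wps:
        P=np.array(P);rv=(q.inv()*Q).as_rotvec()
        n=max(1,int(np.ceil(max(np.linalg.norm(P-p)/step,np.linalg.norm(rv)/ang))))
        seq+=[(p+(P-p)*k/n,q*R.from_rotvec(rv*k/n)) for k in range(1,n+1)]; p,q=P,Q
    while len(seq)%5: seq.append(seq[-1])
    p,q=start
    for i in range(0,len(seq),5):
        print('call',i//5, 'end',seq[i+4][0].round(3))
        for P,Q in seq[i:i+5]:
            t=q.inv().apply(P-p)*1000;w=(q.inv()*Q).as_rotvec()
            print('  {'+', '.join(f'"{k}": {v:.{d}f}' for k,v,d in zip(('tx','ty','tz','wx','wy','wz'),[*t,*w],(0,0,0,3,3,3)))+'}')
        p,q=seq[i+4]
def down(az_y):
    a=np.radians(az_y);y=np.array([np.cos(a),np.sin(a),0]);z=np.array([0,0,-1.]);return R.from_matrix(np.c_[np.cross(y,z),y,z])
E
python3 - <<'E'
from h import *
plan([((.46,-.2,.27),down(-30)),((.548,.162,.20),down(5.6))])
E
```

```text
call 0 end [ 0.285 -0.48   0.238]
  {"tx": 25, "ty": -21, "tz": -3, "wx": 0.000, "wy": 0.000, "wz": -0.049}
  {"tx": 50, "ty": -43, "tz": -6, "wx": 0.000, "wy": 0.000, "wz": -0.098}
  {"tx": 75, "ty": -64, "tz": -9, "wx": 0.000, "wy": 0.000, "wz": -0.148}
  {"tx": 101, "ty": -85, "tz": -13, "wx": 0.000, "wy": 0.000, "wz": -0.197}
  {"tx": 126, "ty": -107, "tz": -16, "wx": 0.000, "wy": 0.000, "wz": -0.246}
call 1 end [ 0.373 -0.34   0.254]
  {"tx": 30, "ty": -15, "tz": -3, "wx": 0.000, "wy": 0.000, "wz": -0.049}
  {"tx": 59, "ty": -29, "tz": -6, "wx": 0.000, "wy": 0.000, "wz": -0.098}
  {"tx": 89, "ty": -44, "tz": -9, "wx": 0.000, "wy": 0.000, "wz": -0.148}
  {"tx": 118, "ty": -58, "tz": -13, "wx": 0.000, "wy": 0.000, "wz": -0.197}
  {"tx": 148, "ty": -73, "tz": -16, "wx": 0.000, "wy": 0.000, "wz": -0.246}
call 2 end [ 0.46 -0.2   0.27]
  {"tx": 32, "ty": -7, "tz": -3, "wx": 0.000, "wy": 0.000, "wz": -0.049}
  {"tx": 64, "ty": -14, "tz": -6, "wx": 0.000, "wy": 0.000, "wz": -0.098}
  {"tx": 97, "ty": -21, "tz": -9, "wx": 0.000, "wy": 0.000, "wz": -0.148}
  {"tx": 129, "ty": -28, "tz": 
[... 620 characters left out ...]
wz": -0.052}
  {"tx": 62, "ty": -2, "tz": 12, "wx": 0.000, "wy": 0.000, "wz": -0.104}
  {"tx": 93, "ty": -2, "tz": 17, "wx": 0.000, "wy": 0.000, "wz": -0.155}
  {"tx": 124, "ty": -3, "tz": 23, "wx": 0.000, "wy": 0.000, "wz": -0.207}
  {"tx": 155, "ty": -4, "tz": 29, "wx": 0.000, "wy": 0.000, "wz": -0.259}
call 5 end [0.548 0.162 0.2  ]
  {"tx": 30, "ty": 7, "tz": 6, "wx": 0.000, "wy": 0.000, "wz": -0.052}
  {"tx": 60, "ty": 14, "tz": 12, "wx": 0.000, "wy": 0.000, "wz": -0.104}
  {"tx": 60, "ty": 14, "tz": 12, "wx": 0.000, "wy": 0.000, "wz": -0.104}
  {"tx": 60, "ty": 14, "tz": 12, "wx": 0.000, "wy": 0.000, "wz": -0.104}
  {"tx": 60, "ty": 14, "tz": 12, "wx": 0.000, "wy": 0.000, "wz": -0.104}
```

>>> {"fn": "jog_arm", "kwargs": {"increments": [{"tx": 25, "ty": -21, "tz": -3, "wz": -0.05, "gripper": 1}, {"tx": 50, "ty": -43, "tz": -6, "wz": -0.1, "gripper": 1}, {"tx": 75, "ty": -64, "tz": -9, "wz": -0.15, "gripper": 1}, {"tx": 101, "ty": -85, "tz": -13, "wz": -0.2, "gripper": 1}, {"tx": 126, "ty": -107, "tz": -16, "wz": -0.25, "gripper": 1}]}}

```text
validation failed for argument at $.in...
```

>>> {"fn": "jog_arm", "kwargs": {"increments": [{"tx": 25, "ty": -21, "tz": -3, "wx": 0, "wy": 0, "wz": -0.05, "gripper": 1}, {"tx": 50, "ty": -43, "tz": -6, "wx": 0, "wy": 0, "wz": -0.1, "gripper": 1}, {"tx": 75, "ty": -64, "tz": -9, "wx": 0, "wy": 0, "wz": -0.15, "gripper": 1}, {"tx": 101, "ty": -85, "tz": -13, "wx": 0, "wy": 0, "wz": -0.2, "gripper": 1}, {"tx": 126, "ty": -107, "tz": -16, "wx": 0, "wy": 0, "wz": -0.25, "gripper": 1}]}}

```text
time: 1.32
position: [0.2859, -0.4777, 0.2389]
tool_rot: [3.018, 0.87, 0.0]
ft_force: [1.3, -0.0, -0.2]
grip_width: 1.003
grip_force: 0.0
```

Tracking is good, so I'll continue along the plan.

>>> {"fn": "jog_arm", "kwargs": {"increments": [{"tx": 30, "ty": -15, "tz": -3, "wx": 0, "wy": 0, "wz": -0.05, "gripper": 1}, {"tx": 59, "ty": -29, "tz": -6, "wx": 0, "wy": 0, "wz": -0.1, "gripper": 1}, {"tx": 89, "ty": -44, "tz": -9, "wx": 0, "wy": 0, "wz": -0.15, "gripper": 1}, {"tx": 118, "ty": -58, "tz": -13, "wx": 0, "wy": 0, "wz": -0.2, "gripper": 1}, {"tx": 148, "ty": -73, "tz": -16, "wx": 0, "wy": 0, "wz": -0.25, "gripper": 1}]}}

```text
time: 1.73
position: [0.3724, -0.3374, 0.2551]
tool_rot: [2.886, 1.239, -0.0]
ft_force: [0.7, 0.3, -0.1]
grip_width: 1.003
grip_force: 0.0
```

>>> {"fn": "jog_arm", "kwargs": {"increments": [{"tx": 32, "ty": -7, "tz": -3, "wx": 0, "wy": 0, "wz": -0.05, "gripper": 1}, {"tx": 64, "ty": -14, "tz": -6, "wx": 0, "wy": 0, "wz": -0.1, "gripper": 1}, {"tx": 97, "ty": -21, "tz": -9, "wx": 0, "wy": 0, "wz": -0.15, "gripper": 1}, {"tx": 129, "ty": -28, "tz": -13, "wx": 0, "wy": 0, "wz": -0.2, "gripper": 1}, {"tx": 161, "ty": -34, "tz": -16, "wx": 0, "wy": 0, "wz": -0.25, "gripper": 1}]}}

```text
time: 2.15
position: [0.459, -0.1971, 0.2712]
tool_rot: [2.709, 1.589, 0.0]
ft_force: [0.7, -0.3, 0.3]
grip_width: 1.0
grip_force: 0.0
```

>>> {"fn": "jog_arm", "kwargs": {"increments": [{"tx": 30, "ty": -9, "tz": 6, "wx": 0, "wy": 0, "wz": -0.05, "gripper": 1}, {"tx": 60, "ty": -17, "tz": 12, "wx": 0, "wy": 0, "wz": -0.1, "gripper": 1}, {"tx": 89, "ty": -26, "tz": 18, "wx": 0, "wy": 0, "wz": -0.15, "gripper": 1}, {"tx": 119, "ty": -35, "tz": 23, "wx": 0, "wy": 0, "wz": -0.2, "gripper": 1}, {"tx": 149, "ty": -44, "tz": 29, "wx": 0, "wy": 0, "wz": -0.25, "gripper": 1}]}}

```text
time: 2.57
position: [0.4932, -0.0459, 0.2417]
tool_rot: [2.49, 1.914, 0.0]
ft_force: [1.5, -0.1, -0.1]
grip_width: 0.998
grip_force: 0.0
```

>>> {"fn": "jog_arm", "kwargs": {"increments": [{"tx": 30, "ty": -2, "tz": 4, "wx": 0, "wy": 0, "wz": -0.05, "gripper": 1}, {"tx": 60, "ty": -3, "tz": 8, "wx": 0, "wy": 0, "wz": -0.1, "gripper": 1}, {"tx": 90, "ty": -4, "tz": 12, "wx": 0, "wy": 0, "wz": -0.15, "gripper": 1}, {"tx": 115, "ty": -5, "tz": 15, "wx": 0, "wy": 0, "wz": -0.2, "gripper": 1}, {"tx": 120, "ty": -5, "tz": 15, "wx": 0, "wy": 0, "wz": -0.25, "gripper": 1}]}}

```text
time: 2.98
position: [0.519, 0.0757, 0.2264]
tool_rot: [-2.223, -2.217, -0.003]
ft_force: [-0.9, 0.2, 0.5]
grip_width: 1.001
grip_force: 0.0
```

Run:
```python
from h import *
im=snap('wrist','w1'); o,d=ray(im,256,192);print(o,d)
g=np.array([.548,.163,.05]);dd=np.array([.0975,-.995,0])
for k in (.099,0,-.035): print(proj(im,g+dd*k))
for t in ('torch_grip','torch_lens'): print(t,[(np.round(r['bbox']).tolist(),round(r['conf'],2)) for r in vision.spot_in('wrist',t)[:3]])
plan([((.548,.163,.13),down(5.6)),((.548,.163,.033),down(5.6))],step=.03)
```

```text
[0.51931849 0.15121752 0.38865765] [ 0.01710248 -0.27567791 -0.96127316]
[285.83715403 182.66399162]
[278.78868547  87.21907966]
[276.0069632   49.55114729]
torch_grip [([263.0, 45.0, 307.0, 186.0], 0.6), ([170.0, 38.0, 212.0, 200.0], 0.41)]
torch_lens [([265.0, 43.0, 306.0, 184.0], 0.77)]
call 0 end [0.548 0.163 0.13 ]
  {"tx": 19, "ty": 6, "tz": 19, "wx": -0.000, "wy": 0.000, "wz": -0.022}
  {"tx": 37, "ty": 11, "tz": 39, "wx": -0.000, "wy": 0.000, "wz": -0.044}
  {"tx": 56, "ty": 17, "tz": 58, "wx": -0.000, "wy": 0.000, "wz": -0.066}
  {"tx": 75, "ty": 22, "tz": 77, "wx": -0.000, "wy": 0.000, "wz": -0.088}
  {"tx": 93, "ty": 28, "tz": 96, "wx": -0.000, "wy": 0.000, "wz": -0.110}
call 1 end [0.548 0.163 0.033]
  {"tx": 0, "ty": -0, "tz": 24, "wx": 0.000, "wy": 0.000, "wz": -0.000}
  {"tx": 0, "ty": -0, "tz": 48, "wx": 0.000, "wy": 0.000, "wz": -0.000}
  {"tx": 0, "ty": -0, "tz": 73, "wx": 0.000, "wy": 0.000, "wz": -0.000}
  {"tx": 0, "ty": -0, "tz": 97, "wx": 0.000, "wy": 0.000, "wz": -0.000}
  {"tx": 0, "ty": -0, "tz": 97, "wx": 0.000, "wy": 0.000, "wz": -0.000}
```

View pics/w1.png

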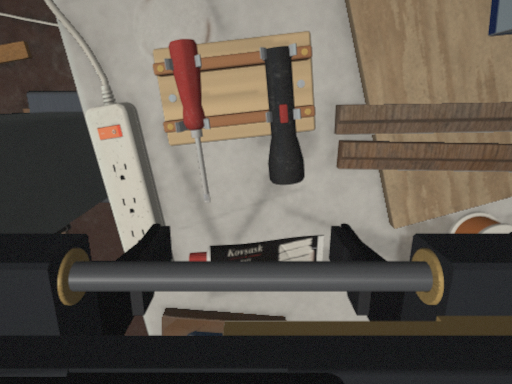

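The wrist view shows the torch from (278,48) to (287,183) and the rails crossing at rows 58 and 118. My estimate agrees to within about 1 mm, so I'll descend.

>>> {"fn": "jog_arm", "kwargs": {"increments": [{"tx": 19, "ty": 6, "tz": 19, "wx": 0, "wy": 0, "wz": -0.022, "gripper": 1}, {"tx": 38, "ty": 12, "tz": 38, "wx": 0, "wy": 0, "wz": -0.044, "gripper": 1}, {"tx": 57, "ty": 18, "tz": 58, "wx": 0, "wy": 0, "wz": -0.066, "gripper": 1}, {"tx": 76, "ty": 24, "tz": 77, "wx": 0, "wy": 0, "wz": -0.088, "gripper": 1}, {"tx": 93, "ty": 29, "tz": 96, "wx": 0, "wy": 0, "wz": -0.11, "gripper": 1}]}}

```text
time: 3.55
position: [0.5502, 0.1614, 0.1297]
tool_rot: [2.113, 2.323, -0.001]
ft_force: [-0.2, 0.2, -0.4]
grip_width: 0.996
grip_force: 0.0
```

Run:
```python
from h import *
plan([((.549,.163,.031),down(5.6))],step=.026)
```

```text
call 0 end [0.549 0.163 0.031]
  {"tx": 0, "ty": -0, "tz": 25, "wx": 0.000, "wy": 0.000, "wz": -0.001}
  {"tx": 1, "ty": -1, "tz": 49, "wx": 0.000, "wy": 0.001, "wz": -0.002}
  {"tx": 1, "ty": -1, "tz": 74, "wx": 0.000, "wy": 0.001, "wz": -0.002}
  {"tx": 2, "ty": -1, "tz": 99, "wx": 0.001, "wy": 0.001, "wz": -0.003}
  {"tx": 2, "ty": -1, "tz": 99, "wx": 0.001, "wy": 0.001, "wz": -0.003}
```

>>> {"fn": "jog_arm", "kwargs": {"increments": [{"tx": 1, "ty": -1, "tz": 25, "wx": 0, "wy": 0, "wz": 0, "gripper": 1}, {"tx": 2, "ty": -1, "tz": 49, "wx": 0, "wy": 0, "wz": 0, "gripper": 1}, {"tx": 2, "ty": -1, "tz": 74, "wx": 0, "wy": 0, "wz": 0, "gripper": 1}, {"tx": 2, "ty": -1, "tz": 98, "wx": 0, "wy": 0, "wz": 0, "gripper": 1}, {"tx": 2, "ty": -1, "tz": 98, "wx": 0, "wy": 0, "wz": 0, "gripper": 1}]}}

```text
time: 3.97
position: [0.5451, 0.1608, 0.0278]
tool_rot: [-2.112, -2.321, 0.012]
ft_force: [-1.0, -0.4, -1.0]
grip_width: 0.996
grip_force: 0.0
```

>>> {"fn": "jog_arm", "kwargs": {"increments": [{"tx": 0, "ty": 0, "tz": 0, "wx": 0, "wy": 0, "wz": 0, "gripper": 0}, {"tx": 0, "ty": 0, "tz": 0, "wx": 0, "wy": 0, "wz": 0, "gripper": 0}, {"tx": 0, "ty": 0, "tz": 0, "wx": 0, "wy": 0, "wz": 0, "gripper": 0}, {"tx": 0, "ty": 0, "tz": 0, "wx": 0, "wy": 0, "wz": 0, "gripper": 0}, {"tx": 0, "ty": 0, "tz": 0, "wx": 0, "wy": 0, "wz": 0, "gripper": 0}], "grip_force": 45}}

```text
time: 4.38
position: [0.5491, 0.1645, 0.0339]
tool_rot: [2.109, 2.326, 0.002]
ft_force: [-0.0, -0.4, -0.6]
grip_width: 0.709
grip_force: 0.0
```

>>> {"fn": "jog_arm", "kwargs": {"increments": [{"tx": 0, "ty": 0, "tz": 0, "wx": 0, "wy": 0, "wz": 0, "gripper": 0}, {"tx": 0, "ty": 0, "tz": 0, "wx": 0, "wy": 0, "wz": 0, "gripper": 0}, {"tx": 0, "ty": 0, "tz": 0, "wx": 0, "wy": 0, "wz": 0, "gripper": 0}, {"tx": 0, "ty": 0, "tz": 0, "wx": 0, "wy": 0, "wz": 0, "gripper": 0}, {"tx": 0, "ty": 0, "tz": 0, "wx": 0, "wy": 0, "wz": 0, "gripper": 0}]}}

```text
time: 4.8
position: [0.5481, 0.1644, 0.0325]
tool_rot: [-2.11, -2.328, 0.0]
ft_force: [0.6, 0.5, 0.4]
grip_width: 0.327
grip_force: 0.0
```

>>> {"fn": "jog_arm", "kwargs": {"increments": [{"tx": 0, "ty": 0, "tz": 0, "wx": 0, "wy": 0, "wz": 0, "gripper": 0}, {"tx": 0, "ty": 0, "tz": 0, "wx": 0, "wy": 0, "wz": 0, "gripper": 0}, {"tx": 0, "ty": 0, "tz": 0, "wx": 0, "wy": 0, "wz": 0, "gripper": 0}, {"tx": 0, "ty": 0, "tz": 0, "wx": 0, "wy": 0, "wz": 0, "gripper": 0}, {"tx": 0, "ty": 0, "tz": 0, "wx": 0, "wy": 0, "wz": 0, "gripper": 0}]}}

```text
time: 5.22
position: [0.5486, 0.1645, 0.0326]
tool_rot: [2.11, 2.327, 0.001]
ft_force: [2.5, 1.5, -0.3]
grip_width: 0.28
grip_force: 45.0
```

Gripped. Now I'll pull straight up.

>>> {"fn": "jog_arm", "kwargs": {"increments": [{"tx": 0, "ty": 0, "tz": -5, "wx": 0, "wy": 0, "wz": 0, "gripper": 0}, {"tx": 0, "ty": 0, "tz": -12, "wx": 0, "wy": 0, "wz": 0, "gripper": 0}, {"tx": 0, "ty": 0, "tz": -25, "wx": 0, "wy": 0, "wz": 0, "gripper": 0}, {"tx": 0, "ty": 0, "tz": -45, "wx": 0, "wy": 0, "wz": 0, "gripper": 0}, {"tx": 0, "ty": 0, "tz": -70, "wx": 0, "wy": 0, "wz": 0, "gripper": 0}]}}

```text
time: 5.63
position: [0.5464, 0.1644, 0.1032]
tool_rot: [-2.108, -2.327, 0.005]
ft_force: [-0.0, 0.1, -0.1]
grip_width: 0.28
grip_force: 45.0
```

>>> {"fn": "jog_arm", "kwargs": {"increments": [{"tx": 0, "ty": 0, "tz": -30, "wx": 0, "wy": 0, "wz": 0, "gripper": 0}, {"tx": 0, "ty": 0, "tz": -60, "wx": 0, "wy": 0, "wz": 0, "gripper": 0}, {"tx": 0, "ty": 0, "tz": -90, "wx": 0, "wy": 0, "wz": 0, "gripper": 0}, {"tx": 0, "ty": 0, "tz": -120, "wx": 0, "wy": 0, "wz": 0, "gripper": 0}, {"tx": 0, "ty": 0, "tz": -150, "wx": 0, "wy": 0, "wz": 0, "gripper": 0}]}}

```text
time: 6.05
position: [0.5469, 0.165, 0.2556]
tool_rot: [2.109, 2.329, -0.001]
ft_force: [0.9, -0.2, -1.2]
grip_width: 0.279
grip_force: 45.0
```

Run:
```python
from h import *
P=np.array([.528,-.245,.141])
def goal(az,pitch=45,dist=.12):
    a=np.radians(az);c,s=np.cos(np.radians(pitch)),np.sin(np.radians(pitch))
    b=np.array([np.cos(a)*c,np.sin(a)*c,-s]); z=np.array([-np.cos(a)*s,-np.sin(a)*s,-c])
    x=-b  # tool x was along torch +y (tail)
    q=R.from_matrix(np.c_[x,np.cross(z,x),z]); g=P-b*(dist+.099)
    return g+z*.019,q
s=ctrl.get_state();q=R.from_rotvec(s['tool_rot']);print(q.as_matrix().round(2),s['joint_positions'],s['time'],s['grip_width'])
G,Q=goal(-180);print(G,Q.as_matrix().round(2))
up=down(-86)  # level yaw waypoint
print(up.as_matrix().round(2))
plan([((.60,-.05,.28),down(5.6-48)),((.66,-.2,.30),down(-90)),(G,Q)],step=.034)
```

```text
[[-0.1  1.  -0. ]
 [ 1.   0.1 -0. ]
 [-0.  -0.  -1. ]] [ 0.39762874  0.22586392 -0.85425443  1.57858461  0.17209443  1.41589581
 -0.37157071] 6.05 0.2787623861777229
[ 0.69629141 -0.245       0.28242136] [[ 0.71  0.    0.71]
 [ 0.   -1.    0.  ]
 [ 0.71  0.   -0.71]]
[[ 1.    0.07  0.  ]
 [ 0.07 -1.    0.  ]
 [ 0.    0.   -1.  ]]
call 0 end [0.58  0.031 0.271]
  {"tx": -27, "ty": 4, "tz": -3, "wx": -0.000, "wy": 0.000, "wz": 0.105}
  {"tx": -55, "ty": 8, "tz": -6, "wx": -0.000, "wy": 0.000, "wz": 0.210}
  {"tx": -82, "ty": 12, "tz": -9, "wx": -0.000, "wy": 0.000, "wz": 0.315}
  {"tx": -110, "ty": 16, "tz": -12, "wx": -0.000, "wy": 0.000, "wz": 0.420}
  {"tx": -137, "ty": 20, "tz": -15, "wx": -0.000, "wy": 0.000, "wz": 0.524}
call 1 end [ 0.615 -0.088  0.285]
  {"tx": -22, "ty": 17, "tz": -3, "wx": -0.000, "wy": 0.000, "wz": 0.105}
  {"tx": -43, "ty": 34, "tz": -6, "wx": -0.000, "wy": 0.000, "wz": 0.210}
  {"tx": -65, "ty": 51, "tz": -9, "wx": -0.000, "wy": 0.000, "wz": 0.315}
  {"tx": -79, "ty": 66, "tz": -12, "wx": -0.000, "wy": 0.000, "wz": 0.419}
  {"tx": -93, "ty": 81, "tz": -14,
[... 527 characters left out ...]
.000, "wz": 0.104}
  {"tx": 9, "ty": 25, "tz": -0, "wx": -0.005, "wy": 0.098, "wz": 0.104}
  {"tx": 13, "ty": 32, "tz": 2, "wx": -0.010, "wy": 0.196, "wz": 0.104}
  {"tx": 17, "ty": 38, "tz": 4, "wx": -0.015, "wy": 0.294, "wz": 0.103}
  {"tx": 21, "ty": 44, "tz": 6, "wx": -0.020, "wy": 0.392, "wz": 0.103}
call 4 end [ 0.696 -0.245  0.282]
  {"tx": 3, "ty": 6, "tz": 4, "wx": 0.000, "wy": 0.098, "wz": -0.000}
  {"tx": 7, "ty": 11, "tz": 8, "wx": 0.000, "wy": 0.196, "wz": -0.000}
  {"tx": 10, "ty": 17, "tz": 11, "wx": 0.000, "wy": 0.295, "wz": -0.000}
  {"tx": 13, "ty": 22, "tz": 15, "wx": 0.000, "wy": 0.393, "wz": -0.000}
  {"tx": 13, "ty": 22, "tz": 15, "wx": 0.000, "wy": 0.393, "wz": -0.000}
```

>>> {"fn": "jog_arm", "kwargs": {"increments": [{"tx": -27, "ty": 4, "tz": -4, "wx": 0, "wy": 0, "wz": 0.105, "gripper": 0}, {"tx": -55, "ty": 8, "tz": -8, "wx": 0, "wy": 0, "wz": 0.21, "gripper": 0}, {"tx": -82, "ty": 12, "tz": -12, "wx": 0, "wy": 0, "wz": 0.315, "gripper": 0}, {"tx": -110, "ty": 16, "tz": -16, "wx": 0, "wy": 0, "wz": 0.42, "gripper": 0}, {"tx": -137, "ty": 20, "tz": -20, "wx": 0, "wy": 0, "wz": 0.525, "gripper": 0}]}}

```text
time: 6.47
position: [0.5807, 0.0294, 0.2744]
tool_rot: [2.645, 1.695, -0.0]
ft_force: [-0.2, 0.9, -0.0]
grip_width: 0.279
grip_force: 45.0
```

>>> {"fn": "jog_arm", "kwargs": {"increments": [{"tx": -22, "ty": 17, "tz": -3, "wx": 0, "wy": 0, "wz": 0.105, "gripper": 0}, {"tx": -43, "ty": 34, "tz": -6, "wx": 0, "wy": 0, "wz": 0.21, "gripper": 0}, {"tx": -65, "ty": 51, "tz": -9, "wx": 0, "wy": 0, "wz": 0.315, "gripper": 0}, {"tx": -79, "ty": 66, "tz": -12, "wx": 0, "wy": 0, "wz": 0.42, "gripper": 0}, {"tx": -93, "ty": 81, "tz": -15, "wx": 0, "wy": 0, "wz": 0.52, "gripper": 0}]}}

```text
time: 6.88
position: [0.616, -0.089, 0.2893]
tool_rot: [-2.992, -0.956, 0.0]
ft_force: [0.8, 0.5, -1.0]
grip_width: 0.283
grip_force: 45.0
```

>>> {"fn": "jog_arm", "kwargs": {"increments": [{"tx": -5, "ty": 20, "tz": -3, "wx": 0, "wy": 0, "wz": 0.104, "gripper": 0}, {"tx": -10, "ty": 39, "tz": -5, "wx": 0, "wy": 0, "wz": 0.208, "gripper": 0}, {"tx": -15, "ty": 59, "tz": -7, "wx": 0, "wy": 0, "wz": 0.312, "gripper": 0}, {"tx": -19, "ty": 78, "tz": -10, "wx": 0, "wy": 0, "wz": 0.415, "gripper": 0}, {"tx": -24, "ty": 98, "tz": -12, "wx": 0, "wy": 0, "wz": 0.52, "gripper": 0}]}}

```text
time: 7.3
position: [0.6542, -0.1812, 0.3015]
tool_rot: [-3.137, -0.157, -0.0]
ft_force: [0.7, 0.5, -0.5]
grip_width: 0.282
grip_force: 45.0
```

```bash
cat >> h.py <<'E'
P=np.array([.528,-.245,.141])
def goal(az,pitch=45,dist=.12):
    a=np.radians(az);c,s=np.cos(np.radians(pitch)),np.sin(np.radians(pitch))
    b=np.array([np.cos(a)*c,np.sin(a)*c,-s]); z=np.array([-np.cos(a)*s,-np.sin(a)*s,-c]); x=-b
    return P-b*(dist+.099)+z*.019,R.from_matrix(np.c_[x,np.cross(z,x),z])
E
python3 - <<'E'
from h import *
s=ctrl.get_state();q=R.from_rotvec(s['tool_rot']);print(s['position'],q.as_matrix().round(2),np.round(s['joint_positions'],2),s['time'],s['grip_width'])
plan([goal(-180)])
E
```

```text
[ 0.65417282 -0.18122197  0.30152002] [[ 0.99  0.1   0.  ]
 [ 0.1  -0.99  0.  ]
 [ 0.   -0.   -1.  ]] [ 0.56  0.4  -0.46  1.23  0.17  1.55 -1.35] 7.3 0.28211853570415274
call 0 end [ 0.68  -0.221  0.29 ]
  {"tx": 4, "ty": 8, "tz": 2, "wx": -0.005, "wy": 0.098, "wz": 0.012}
  {"tx": 9, "ty": 17, "tz": 5, "wx": -0.010, "wy": 0.196, "wz": 0.024}
  {"tx": 13, "ty": 25, "tz": 7, "wx": -0.015, "wy": 0.294, "wz": 0.035}
  {"tx": 18, "ty": 34, "tz": 10, "wx": -0.020, "wy": 0.392, "wz": 0.047}
  {"tx": 22, "ty": 42, "tz": 12, "wx": -0.025, "wy": 0.490, "wz": 0.059}
call 1 end [ 0.696 -0.245  0.282]
  {"tx": 3, "ty": 8, "tz": 5, "wx": -0.005, "wy": 0.098, "wz": 0.012}
  {"tx": 6, "ty": 16, "tz": 9, "wx": -0.010, "wy": 0.196, "wz": 0.024}
  {"tx": 10, "ty": 24, "tz": 14, "wx": -0.015, "wy": 0.294, "wz": 0.035}
  {"tx": 10, "ty": 24, "tz": 14, "wx": -0.015, "wy": 0.294, "wz": 0.035}
  {"tx": 10, "ty": 24, "tz": 14, "wx": -0.015, "wy": 0.294, "wz": 0.035}
```

>>> {"fn": "jog_arm", "kwargs": {"increments": [{"tx": 4, "ty": 8, "tz": 2, "wx": -0.005, "wy": 0.098, "wz": 0.012, "gripper": 0}, {"tx": 9, "ty": 17, "tz": 5, "wx": -0.01, "wy": 0.196, "wz": 0.024, "gripper": 0}, {"tx": 13, "ty": 25, "tz": 7, "wx": -0.015, "wy": 0.294, "wz": 0.035, "gripper": 0}, {"tx": 18, "ty": 34, "tz": 10, "wx": -0.02, "wy": 0.392, "wz": 0.047, "gripper": 0}, {"tx": 22, "ty": 42, "tz": 12, "wx": -0.025, "wy": 0.49, "wz": 0.059, "gripper": 0}]}}

```text
time: 7.72
position: [0.6806, -0.2207, 0.2896]
tool_rot: [3.045, 0.067, 0.771]
ft_force: [0.5, 0.7, -0.9]
grip_width: 0.282
grip_force: 45.0
```

>>> {"fn": "jog_arm", "kwargs": {"increments": [{"tx": 3, "ty": 8, "tz": 5, "wx": -0.005, "wy": 0.098, "wz": 0.012, "gripper": 0}, {"tx": 6, "ty": 16, "tz": 9, "wx": -0.01, "wy": 0.196, "wz": 0.024, "gripper": 0}, {"tx": 10, "ty": 24, "tz": 14, "wx": -0.015, "wy": 0.294, "wz": 0.035, "gripper": 0}, {"tx": 10, "ty": 24, "tz": 14, "wx": -0.015, "wy": 0.294, "wz": 0.035, "gripper": 0}, {"tx": 10, "ty": 24, "tz": 14, "wx": -0.015, "wy": 0.294, "wz": 0.035, "gripper": 0}]}}

```text
time: 8.13
position: [0.6953, -0.244, 0.2792]
tool_rot: [-2.904, -0.006, -1.193]
ft_force: [0.4, 0.1, -1.2]
grip_width: 0.282
grip_force: 45.0
```

Run:
```python
from h import *
s=ctrl.get_state();q=R.from_rotvec(s['tool_rot']);print(s['position'],q.as_matrix().round(2),np.round(s['joint_positions'],2),s['time'],s['grip_width'])
x,_,z=q.as_matrix().T; g=s['position']-z*.019; L=g-x*.099; print('lens',L)
ims={c:snap(c,c+'2') for c in('scene','top','wrist')}
for c,im in ims.items(): print(c,'lens',proj(im,L).round(),'tail',proj(im,g+x*.035).round(),'patch',proj(im,P).round())
w=ims['wrist']['color'];f=lambda c,x0,y0:cv2.resize(ims[c]['color'][y0:y0+75,x0:x0+100],(400,300),interpolation=cv2.INTER_CUBIC)
sc=proj(ims['scene'],L).astype(int);tp=proj(ims['top'],L).astype(int);print(sc-[50,37],tp-[50,37])
cv2.imwrite('pics/c2.png',np.vstack([np.hstack([f('scene',sc[0]-50,sc[1]-37),f('top',tp[0]-50,tp[1]-37)]),np.pad(cv2.resize(w,(400,300)),((0,0),(0,400),(0,0)))]))
```

```text
[ 0.69531244 -0.24402877  0.2791577 ] [[ 0.71  0.    0.7 ]
 [ 0.   -1.    0.  ]
 [ 0.7  -0.   -0.71]] [ 0.94  0.06 -0.5   1.87 -0.56  0.57 -0.74] 8.1333 0.28227913384240355
lens [ 0.611566   -0.24434218  0.22304677]
scene lens [274. 105.] tail [247.  65.] patch [297. 139.]
top lens [328. 146.] tail [333. 100.] patch [324. 182.]
wrist lens [251. 420.] tail [253. 199.] patch [251. 555.]
[224  68] [277 109]
```

View pics/c2.png

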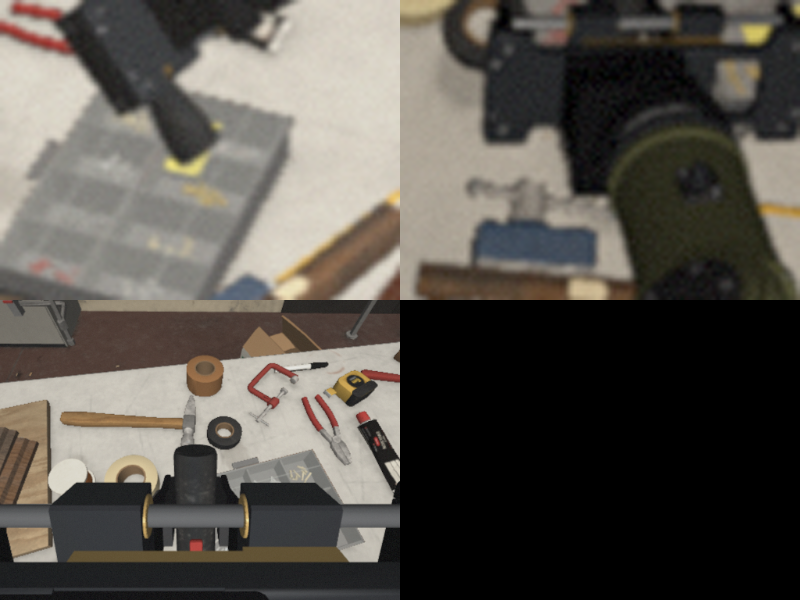

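The scene view shows the lens rim at about (273,105), against a predicted (274,105). The tail in the wrist view at (250,198) also agrees, so the torch hasn't slipped. I'll settle, check and hand in.

>>> {"fn": "jog_arm", "kwargs": {"increments": [{"tx": 0, "ty": 0, "tz": 0, "wx": 0, "wy": 0, "wz": 0, "gripper": 0}, {"tx": 0, "ty": 0, "tz": 0, "wx": 0, "wy": 0, "wz": 0, "gripper": 0}, {"tx": 0, "ty": 0, "tz": 0, "wx": 0, "wy": 0, "wz": 0, "gripper": 0}, {"tx": 0, "ty": 0, "tz": 0, "wx": 0, "wy": 0, "wz": 0, "gripper": 0}, {"tx": 0, "ty": 0, "tz": 0, "wx": 0, "wy": 0, "wz": 0, "gripper": 0}]}}

```text
time: 8.7
position: [0.6973, -0.2443, 0.2802]
tool_rot: [-2.902, -0.008, -1.201]
ft_force: [0.7, 0.2, -0.8]
grip_width: 0.282
grip_force: 45.0
```

Run:
```python
from h import *
s=ctrl.get_state();x,y,z=R.from_rotvec(s['tool_rot']).as_matrix().T
L=s['position']-z*.019-x*.099;d=P-L
print('lens',L,'along',d@-x,'off',d@y,d@z,'tilt',np.degrees(np.arccos(x[2])),'qd',np.abs(s['qd']).max(),s['grip_force'])
assert .09<d@-x<.16 and abs(d@y)<.02 and abs(d@z)<.02 and s['grip_force']>10
print(ctrl.close_job())
```

```text
lens [ 0.61382806 -0.24476156  0.22367465] along 0.1191512752040737 off -0.0002576974043895663 -0.0021256584009154422 tilt 45.05023742364081 qd 0.005710775450950821 44.98885743319988
the job is handed in; nothing more can be done
None
```

The job is handed in: the torch is out of its clips and held still at about 45° with its lens about 119 mm from the patch, the beam axis passing about 2 mm from the patch's middle by my measurements; no result came back, and I didn't re-check the screwdriver or the loose things by camera after the lift.

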